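Find the filter cover that rocks and press it home

ROBOT

A 7-joint arm with a two-finger parallel gripper is mounted at the origin on a cart in front of the work surface, level with it; the furniture and walls round the work are solid. World frame = base frame: x ahead of the robot, y to its left, z up, the work surface at z = 0. Lengths are in m, angles in rad, forces in N, time in s.
With the tool pointing down it reaches from about 0.425 to 1.025 m from the base axis. Payload 9.4 kg.
Tool frame: the origin (TCP) lies on the mounting face of the last link; the fingertips stand 173 mm ahead of it and the grasp point (between the pads) lies 155 mm ahead of it; z points along the fingers, y is the direction in which the jaws open and shut (so a half turn about z gives the same grasp; the last joint's range is limited). The gripper opens to 85 mm and grips with 20 to 120 N. Pads are 22 mm wide; open, the fingers measure 114 mm over their backs; the gripper's body (76 mm by 85 mm) begins 54 mm behind the grasp point. The pads swing forward as they close: fully open they stand 13 mm farther back than shut.
Start: joints at [-1.238, 0.599, -0.003, 1.599, 0.002, 0.943, -0.08], TCP at [0.289, 0.665, 0.405] pointing down, gripper open.
Joint ranges: [-2.57, 2.57], [-0.35, 1.97], [-1.29, 1.29], [0.11, 2.56], [-1.05, 4.19], [0.11, 1.86], [-2.63, 2.63]. Speed limits (rad/s): [2.22, 2.22, 3.01, 3.01, 3.14, 3.14, 3.14].

INTERFACE

Orientations are given as [roll, pitch, yaw] about the fixed x, y, z axes, in that order (R = Rz(yaw) Ry(pitch) Rx(roll)).
In Python, from plant import observe, get_image, calibration, robot gives the robot as it stands.
- The arm moves only by the shell command python3 -m jog 'ROWS' [FORCE]. ROWS is JSON, a list of rows, each a list of 7 numbers: the shift along the tool's x, y, z scaled (see below), then the turn, a rotation vector about the tool's x, y, z scaled (see below), then the opening, from 0 (shut) to 1 (fully open). A call has 1 to 20 rows; each row shifts and turns the commanded pose from where the row before left it, along the tool's axes as they then stand; what a row does not reach is not made up. The controller multiplies each number of a shift by 0.025 m and each number of a turn by 0.1 rad. A row lasts 1/8 s, in which the tool goes at most 62.5 mm and 10.7 degrees, less where a joint would pass 70% of its speed; a pose out of reach is approached as far as the arm can. A call with a number of a shift or a turn outside -1 to 1 is refused whole. A call with a gripper value outside its range is refused whole. The fingers move at their own pace and stop on an object; FORCE is the grip in N (left out, the last holds). Time passes only in rows, so rows that do not move let the fingers close. It gives the time, the measured TCP pose, the force and the opening at its end, in the units of the state.
- observe(): the state, without advancing time (a new reading comes with each control period).
- get_image(name): name is "scene" or "top" or "wrist"; returns (picture, depth): 420x560x3 uint8, blue, green, red; 420x560 float32, m along the optical axis (not along the pixel's ray), 0 where there is no reading.
- calibration(name): a dict with "mtx" (3x3 intrinsics, pixels), "rvec" (rotation vector, rad) and "tvec" (3), from world to camera coordinates, as OpenCV has them. Camera axes: x right, y down, z forward; pixel columns grow to the right and rows downward; lengths in m; the calibration is good to about 2 mm. A picture is of the moment at which its call begins: read the wrist's pose just before it. calibration takes no time and is no camera call; for the wrist camera it gives the pose at the moment of the call.
- robot.finish_job(): hands the job in, once; it reports no verdict.
The state is a dict: "t": time; "joints": joint angles; "joint_vel": joint speeds; "tau": joint torques, N m; "tool_pos": TCP position; "tool_rot": TCP orientation; "force": force on the tool from outside, world axes, zero at the start; "torque": the same for the moment, N m; "finger_gap": opening from 0.0 (shut) to 1.0 (fully open).
Only numpy, scipy, OpenCV 4.12 (cv2) and the standard library are available. Lean on these libraries where they do the work, as an engineer would, in place of code of your own. Each camera call takes 0.05 s, during which the arm holds its last target. There are 200 camera calls.

TASK

The filter cartridges in the four-bay water-filter unit have just been changed and one of its four identical covers was never snapped in: it rocks end to end when pressed, while the others are rigid. Find the loose one by pressing with a fingertip, then press it down until both its ends have clicked under their catches and it lies level and as deep as its neighbours. Only press: lift no cover out, do not ram the unit, and leave the things standing around it where they are.

Things in the scene. Friction and masses are not known exactly. Their poses are not given: they have to be found in the camera images.
- filter_unit: grey four-bay water-filter unit fixed on the worktop, 150 (x) x 316 (y) mm, ledge under the covers 50 mm high, rim 57 mm, with a 40 mm high, 62 mm wide connection block on its -y end. Origin: on the worktop under the middle of the four bays; z up. Bays in a row along its y at -111, -37, +37, +111 mm, covers lengthwise along its x.
- bay_middle_1 (a point): middle of the bay farthest to the unit's -y, on the ledge (50 mm up). In each bay (the others are 74, 148 and 222 mm on in y) a spring-loaded cartridge boss 12 mm across pushes up on the middle of the cover, with 1.5 N under a loose one and 5 N under a seated one.
- catch_nose_1 (a point): nose of the near (-x) catch of that same bay. Each bay has such a black spring catch, 20 mm wide, at both x ends of its cover, 44.5 mm from the bay's middle; its top is 57.6 mm above the worktop. It gives way by itself to a tongue pressed down on it (about 7 to 14 N at the cover's end) and then holds the tongue down.
- cover_1: one of four identical white covers, in any order in the bays. Plate 81 (x) x 62 x 9 mm, ribbed finger strips 30 mm from the middle at both x ends, a tongue 24 mm wide, 2 mm thick, 6.5 mm long at each x end, plug 14 mm deep below. Origin: middle of the plate's underside, z up. Seated: level, rigid, origin 50 to 51 mm and top face 59 to 60 mm above the worktop.
- cover_2: same as cover_1. The loose cover (any of the four bays) balances on its boss about 6.5 mm higher than the others, touching neither ledge nor catch firmly, and teeters end to end. When one end is pressed down past its catch it stays down and the other end stays 4 to 8 mm up until it is pressed down likewise.
- cover_3: same as cover_1. Seated covers stay seated when pressed.
- cover_4: same as cover_1.
- spare_cartridge: white spare filter cartridge standing upright beside the unit's +y end, 44 mm across, 111 mm high; origin under its middle; bystander
- ptfe_tape: white tape roll 52 mm across, 15 mm high, lying on the unit's connection block; origin under its middle; bystander
- ball_valve: brass ball valve with red lever, 32 x 115 x 49 mm, lying right of the unit; origin under the body near one end; bystander
- cap_grey: grey bottle cap 69 mm across, 24 mm high, right of the unit; origin under its middle; bystander
- cap_black: black bottle cap 57 mm across, 24 mm high, left of the unit; origin under its middle; bystander
- tea_tin: green and grey tea tin 74 mm across, 92 mm high, at the left; origin under its middle; bystander
- tea_strainer: steel tea strainer cup 82 mm across, 61 mm high, back left; origin under its middle; bystander
Things that resemble listed ones, but are neither listed nor needed, are in the scene too. Leave any purple look-alike of the cover_2 alone.

How it is judged:
At the end, for the whole second after the job is handed in: All four covers are seated: each cover's origin at most 51.8 mm above the unit's foot (seated is 50 to 51 mm), level with the unit within 0.025 rad (1.2 mm at an end), and at rest (z of each of cover_1, cover_2, cover_3, cover_4 in the frame of filter_unit below 0.0518 m and angle between the z axis of each of cover_1, cover_2, cover_3, cover_4 and the z axis of filter_unit, either way round below 0.025 rad and linear speed of each of cover_1, cover_2, cover_3, cover_4 below 0.02 m/s); the robot touches nothing.
It fails at once if a cover is lifted more than 18 mm above its seat (z of any of cover_1, cover_2, cover_3, cover_4 in the frame of filter_unit above 0.068 m).
It fails at once if the unit or a cover is rammed with more than 60 N (contact force between any of the arm, the fingers and filter_unit above 60 N or contact force between any of the arm, the fingers and cover_1 above 60 N or contact force between any of the arm, the fingers and cover_2 above 60 N or contact force between any of the arm, the fingers and cover_3 above 60 N or contact force between any of the arm, the fingers and cover_4 above 60 N).
It fails at once if a thing standing around the unit is moved more than 15 mm (distance of any of spare_cartridge, ptfe_tape, ball_valve, cap_grey, cap_black, tea_tin, tea_strainer from where it was at the start of the episode above 0.015 m).
It also fails if it takes over 61 s, if anything falls off the work surface, if the arm or the gripper's body presses on something with over 40 N, if the wrist force passes 120 N, or if a joint passes its speed limit or range.

## Working session

There is one attempt and no reset: what is moved stays moved. The work goes in short steps, Python scripts to look and compute and a shell command to move; the robot and the scene stay as the last step left them, time stands still between calls to the robot, and variables do not carry over. Pictures are saved under pics/ and viewed, about 8 in all and at most 12, crops included, and the job is handed in when it is done.

```bash
ls; mkdir -p pics; python3 - <<'E'
from plant import *
import cv2,numpy as np
print(observe())
for n in("top","scene"):
    p,d=get_image(n); cv2.imwrite(f"pics/{n}0.png",p); np.save(f"pics/{n}0.npy",d); print(n,calibration(n))
E
```

```text
pics
{'t': 0.0, 'joints': array([-1.23773114,  0.60013731, -0.0025505 ,  1.60012615,  0.00182796,
        0.94290384, -0.07977333]), 'joint_vel': array([ 0.00059854,  0.00137973,  0.00075614, -0.00016172, -0.00106812,
       -0.00191196, -0.00083113]), 'tau': array([-1.58875711e-03, -7.76429915e+01,  1.56471938e+00, -2.58020103e+01,
        1.24365572e-02,  8.93564662e-03,  3.77382980e-05]), 'tool_pos': array([0.28874793, 0.6648003 , 0.40380917]), 'tool_rot': array([-3.14002824e+00,  1.62390734e-04,  2.73193520e+00]), 'force': array([-0.05120472,  0.2777262 , -0.34916633]), 'torque': array([-0.0035458 ,  0.05796468,  0.04543112]), 'finger_gap': 1.0016607111649}
top {'mtx': array([[481.88800321,   0.        , 284.69671966],
       [  0.        , 481.88800321, 215.27508972],
       [  0.        ,   0.        ,   1.        ]]), 'rvec': array([ 2.20437395, -2.18025576,  0.07057665]), 'tvec': array([-1.24724472e-03,  5.68116244e-01,  1.37415339e+00])}
scene {'mtx': array([[387.05353118,   0.        , 283.50082294],
       [  0.        , 387.05353118, 211.28596211],
       [  0.        ,   0.        ,   1.        ]]), 'rvec': array([ 2.06235609, -1.18888608,  0.49660653]), 'tvec': array([-0.28881048,  0.39326604,  1.02787371])}
```

View pics/top0.png

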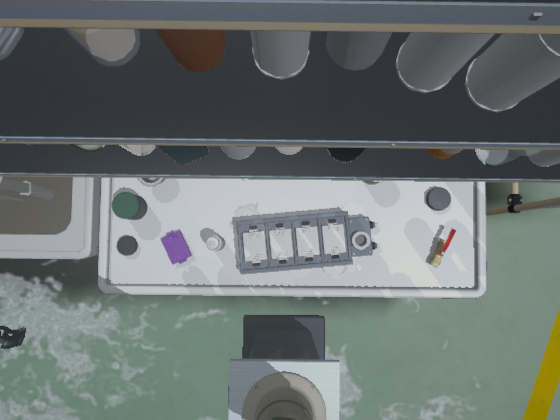

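View pics/scene0.png

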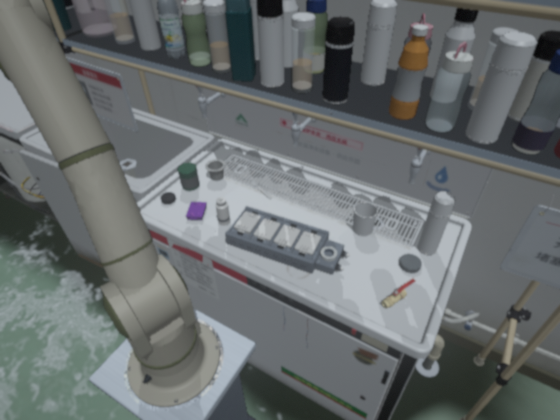

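The top view shows the unit with the connection block on the right (-y) and covers at about (254,246), (280,243), (307,240) and (333,238). The purple look-alike is at (176,247), and a shelf overhangs behind. Next I'll measure these positions.

```bash
cat > h.py <<'E'
import numpy as np,cv2
from plant import *
def cam(n):
    c=calibration(n); R=cv2.Rodrigues(c["rvec"])[0]; return c["mtx"],R,np.ravel(c["tvec"])
def ray(c,uv,z):
    K,R,t=c; uv=np.atleast_2d(uv).astype(float)
    d=(np.linalg.inv(K)@np.c_[uv,np.ones(len(uv))].T).T@R; o=-R.T@t
    return o+d*((z-o[2])/d[:,2])[:,None]
def cloud(c,d):
    K,R,t=c; v,u=np.mgrid[:d.shape[0],:d.shape[1]]
    P=np.stack([(u-K[0,2])/K[0,0]*d,(v-K[1,2])/K[1,1]*d,d],-1)
    return (P-t)@R
E
python3 - <<'E'
from h import *
p=cv2.imread("pics/top0.png"); d=np.load("pics/top0.npy"); c=cam("top"); W=cloud(c,d)
g=cv2.cvtColor(p,cv2.COLOR_BGR2GRAY)
roi=np.zeros_like(g); roi[208:275,232:350]=1
box=((W[...,2]>.03)&(W[...,2]<.09)&(roi>0)).astype(np.uint8)
for v in (190,205):
  m=((g>v)&(roi>0)).astype(np.uint8); n,l,s,ce=cv2.connectedComponentsWithStats(m)
  for i in range(1,n):
    if s[i,4]>100:
        q=W[l==i]; print(v,s[i],ce[i].round(1),ray(c,ce[i],.06).round(4),"z med",np.median(q[:,2]).round(4),q[:,2].std().round(4))
r=cv2.minAreaRect(cv2.findNonZero(box)); print(r,ray(c,cv2.boxPoints(r),.057).round(3))
print("table z",np.median(W[255:280,380:420,2]),"shelf heights row100,140,160,175",[np.median(W[r,250:350],axis=0).round(3) for r in(60,100,142,160,172)])
cv2.imwrite("pics/crop.png",cv2.resize(p[195:285,100:360],None,fx=3,fy=3,interpolation=cv2.INTER_CUBIC))
E
```

```text
190 [257 208  69   6 249] [282.  209.7] [[0.581  0.0128 0.06  ]] z med 0.0008 0.0889
190 [330 224  15  28 120] [338.5 238.1] [[ 0.5032 -0.1458  0.06  ]] z med 0.0599 0.1224
190 [297 228  22  26 117] [307.7 241.4] [[ 0.4931 -0.0598  0.06  ]] z med 0.0593 0.0028
190 [270 233  17  25 152] [276.2 246.4] [[0.4784 0.0277 0.06  ]] z med 0.0603 0.1088
190 [324 266  21   9 134] [334.1 269.7] [[ 0.4155 -0.1339  0.06  ]] z med 0.0008 0.0031
190 [282 268  33   7 135] [298.7 271.7] [[ 0.4088 -0.0355  0.06  ]] z med 0.0006 0.1206
((294.21722412109375, 242.38937377929688), (53.68769454956055, 113.53182220458984), 84.80557250976562) [[ 0.549  0.143  0.057]
 [ 0.581 -0.173  0.057]
 [ 0.432 -0.187  0.057]
 [ 0.4    0.127  0.057]]
table z -0.00046964438086676897 shelf heights row100,140,160,175 [array([ 0.712, -0.008,  0.825]), array([ 0.669, -0.01 ,  0.797]), array([ 0.615, -0.009,  0.795]), array([ 0.649, -0.021,  0.47 ]), array([ 0.626, -0.022,  0.47 ])]
```

View pics/crop.png

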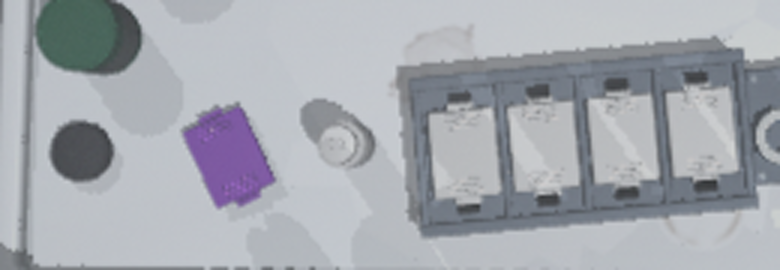

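```bash
python3 - <<'E'
from h import *
ims=[cloud(cam("top"),get_image("top")[1]) for _ in range(6)]
W=np.median(ims,0)
c=np.array([.4905,-.0225]);a=.101;X=np.array([np.cos(a),np.sin(a)]);Y=np.array([-X[1],X[0]])
L=np.stack([(W[...,:2]-c)@X,(W[...,:2]-c)@Y],-1)
for k in(-.111,-.037,.037,.111):
    for s in(-.028,0,.028):
        m=(abs(L[...,0]-s)<.012)&(abs(L[...,1]-k)<.02)&(W[...,2]<.2)
        print(k,s,m.sum(),W[m][:,2].mean().round(4),(c+k*Y+s*X).round(4))
m=(abs(L[...,0])<.2)&(abs(L[...,1])<.3)&(W[...,2]>.056)&(W[...,2]<.08)
print(cv2.minAreaRect((L[m]*1000).astype(np.float32)))
for z in(.1,):
    m=(W[...,2]>z)&(W[...,2]<.13)&(abs(L[...,1]-.2)<.06)&(abs(L[...,0])<.1);print("cart",W[m].mean(0))
E
```

```text
-0.111 -0.028 125 0.0599 [ 0.4738 -0.1358]
-0.111 0 123 0.0598 [ 0.5017 -0.1329]
-0.111 0.028 124 0.0601 [ 0.5295 -0.1301]
-0.037 -0.028 120 0.0598 [ 0.4664 -0.0621]
-0.037 0 119 0.0597 [ 0.4942 -0.0593]
-0.037 0.028 120 0.06 [ 0.5221 -0.0565]
0.037 -0.028 125 0.06 [0.4589 0.0115]
0.037 0 125 0.0598 [0.4868 0.0143]
0.037 0.028 125 0.0599 [0.5146 0.0171]
0.111 -0.028 123 0.0659 [0.4515 0.0851]
0.111 0 123 0.0657 [0.4793 0.0879]
0.111 0.028 124 0.0657 [0.5072 0.0908]
((7.852497100830078, -30.700653076171875), (205.5079345703125, 484.4705505371094), 11.733882904052734)
cart [0.48616732 0.19998651 0.10724106]
```

Depth reads bay 4 (+111) at 65.8 mm against 59.9 mm for the others, so it's probably the loose one. I'll confirm that by pressing. Moving above its near strip now, with the gripper shut.

```bash
python3 -m jog '[[-0.756,-0.936,0.2,0,0,0,0],[-0.756,-0.936,0.2,0,0,0,0],[-0.756,-0.936,0.2,0,0,0,0],[-0.756,-0.936,0.2,0,0,0,0],[-0.756,-0.936,0.2,0,0,0,0],[-0.756,-0.936,0.2,0,0,0,0],[-0.756,-0.936,0.2,0,0,0,0],[-0.756,-0.936,0.2,0,0,0,0],[-0.756,-0.936,0.2,0,0,0,0],[-0.756,-0.936,0.2,0,0,0,0],[-0.756,-0.936,0.2,0,0,0,0],[-0.756,-0.936,0.2,0,0,0,0],[-0.756,-0.936,0.2,0,0,0,0],[-0.756,-0.936,0.2,0,0,0,0],[-0.756,-0.936,0.2,0,0,0,0],[-0.756,-0.936,0.2,0,0,0,0],[-0.756,-0.936,0.2,0,0,0,0],[-0.756,-0.936,0.2,0,0,0,0],[-0.756,-0.936,0.2,0,0,0,0],[-0.756,-0.936,0.2,0,0,0,0]]' 20
python3 -m jog '[[0,0,0,0,0,-1,0],[0,0,0,0,0,-1,0],[0,0,0,0,0,-1,0],[0,0,0,0,0,-1,0],[0,0,0,0,0,-1,0],[0,0,0,0,0,-0.11,0],[0,0,0,0,0,0,0],[0,0,0,0,0,0,0]]'
python3 -c "
from plant import *;print(observe()['joints'])"
```

```text
t: 2.9
tool_pos: [0.4495, 0.0842, 0.3048]
tool_rot: [3.141, 0.001, 2.732]
force: [-0.6, -0.4, 0.5]
finger_gap: -0.001
t: 3.9
tool_pos: [0.4491, 0.0852, 0.3047]
tool_rot: [-3.142, 0.0, -3.042]
force: [-0.4, 0.4, -1.1]
finger_gap: -0.004
[-0.16518959  0.45622564 -0.19924688  2.28317345  0.21647556  0.41857926
  1.12798772]
```

```bash
python3 - <<'E'
from h import *
c=cam("wrist");p,d=get_image("wrist");W=cloud(c,d)
cx,cy=np.array([.4905,-.0225]),.101
X=np.array([np.cos(cy),np.sin(cy),0]);Y=np.array([-X[1],X[0],0])
K,R,t=c
o=np.array([.4905,-.0225,0])
for k in(.037,.111):
  for s in(-.0445,-.03,0,.03,.0445):
    P=o+k*Y+s*X+[0,0,.066 if k>.1 else .06]
    q=cv2.projectPoints(P,cv2.Rodrigues(R)[0],t,K,None)[0].ravel()
    cv2.drawMarker(p,tuple(q.astype(int)),(0,0,255),0,10)
cv2.imwrite("pics/w1.png",p)
E
```

```text
(no output)
```

View pics/w1.png

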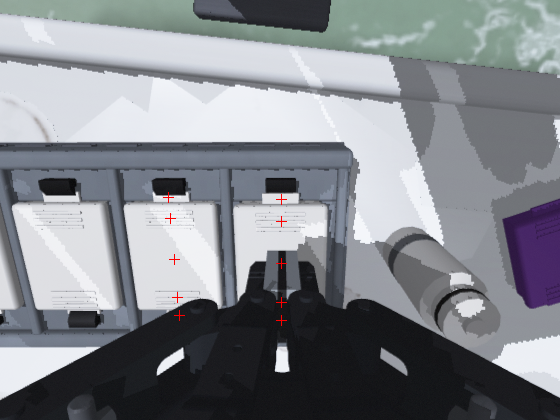

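The wrist view confirms the estimate: the projected strip, end and catch markers, e.g. (281,221) and (281,199), fall on the cover's strip and tongue within about 3 mm. Going down now, then in small steps.

```bash
python3 -m jog '[[0,0,0.8,0,0,0,0],[0,0,0.8,0,0,0,0],[0,0,0.6,0,0,0,0],[0,0,0.2,0,0,0,0],[0,0,0,0,0,0,0]]'
python3 -m jog '[[0,0,0.12,0,0,0,0],[0,0,0.12,0,0,0,0],[0,0,0.08,0,0,0,0],[0,0,0,0,0,0,0]]'
```

```text
t: 4.58
tool_pos: [0.4491, 0.0852, 0.2446]
tool_rot: [-3.141, -0.0, -3.04]
force: [-0.3, 0.7, -0.2]
finger_gap: 0.001
t: 5.08
tool_pos: [0.4494, 0.0852, 0.2368]
tool_rot: [3.141, 0.001, -3.04]
force: [1.2, -0.7, 3.6]
finger_gap: 0.004
```

```bash
python3 -m jog '[[0,0,0.08,0,0,0,0],[0,0,0,0,0,0,0]]'; python3 -m jog '[[0,0,0.06,0,0,0,0],[0,0,0,0,0,0,0]]'
```

```text
t: 5.32
tool_pos: [0.449, 0.0851, 0.2347]
tool_rot: [-3.142, -0.0, -3.04]
force: [-1.6, 0.5, 2.5]
finger_gap: -0.003
t: 5.58
tool_pos: [0.4493, 0.0852, 0.2336]
tool_rot: [3.141, 0.001, -3.04]
force: [-1.3, -0.2, 10.9]
finger_gap: 0.002
```

```bash
for i in 1; do python3 -m jog '[[0,0,0.04,0,0,0,0],[0,0,0,0,0,0,0]]'; python3 -m jog '[[0,0,0.04,0,0,0,0],[0,0,0,0,0,0,0]]'; done
```

```text
t: 5.82
tool_pos: [0.4492, 0.0852, 0.2333]
tool_rot: [3.142, 0.002, -3.04]
force: [-2.5, -0.3, 25.8]
finger_gap: -0.001
t: 6.08
tool_pos: [0.4491, 0.0852, 0.2328]
tool_rot: [3.142, 0.002, -3.04]
force: [-4.1, -0.7, 33.8]
finger_gap: 0.001
```

```bash
python3 -m jog '[[0,0,-0.8,0,0,0,0],[-0.8,0,-0.2,0,0,0,0],[-0.8,0,0,0,0,0,0],[-0.8,0,0,0,0,0,0],[0,0,0,0,0,0,0]]'; python3 - <<'E'
from h import *
W=cloud(cam("wrist"),get_image("wrist")[1])
c=np.array([.4905,-.0225]);a=.101;X=np.array([np.cos(a),np.sin(a)]);Y=np.array([-X[1],X[0]])
L=np.stack([(W[...,:2]-c)@X,(W[...,:2]-c)@Y],-1)
for k in(.037,.111):
    for s in range(-38,38,8):
        m=(abs(L[...,0]-s/1e3)<.004)&(abs(L[...,1]-k)<.025)&(W[...,2]<.08)&(W[...,2]>.045)
        if m.sum()>20:print(k,s,m.sum(),np.median(W[m][:,2]).round(4))
E
```

```text
t: 6.7
tool_pos: [0.5097, 0.0912, 0.256]
tool_rot: [3.141, 0.001, -3.041]
force: [-0.8, -0.2, -0.9]
finger_gap: -0.005
0.037 -38 1773 0.0593
0.037 -30 1831 0.0602
0.037 -22 1698 0.0602
0.037 -14 1656 0.0601
0.037 -6 1587 0.0601
0.037 2 1520 0.06
0.037 10 1461 0.0601
0.037 18 1401 0.0601
0.037 26 1390 0.0603
0.037 34 1263 0.0603
0.111 -38 1911 0.0611
0.111 -30 1837 0.0626
0.111 -22 1836 0.0635
0.111 -14 1768 0.0648
0.111 -6 1738 0.066
0.111 2 1709 0.0672
0.111 10 1685 0.0684
0.111 18 1681 0.0696
0.111 26 1427 0.071
0.111 34 704 0.072
```

The near end has stayed down and the far end is up (tilt about 0.15 rad), so this is the loose cover and its near catch has clicked. Now the far end.

```bash
python3 -m jog '[[0,0,0.4,0,0,0,0],[0,0,0.12,0,0,0,0],[0,0,0.08,0,0,0,0],[0,0,0.08,0,0,0,0],[0,0,0,0,0,0,0]]'; python3 -m jog '[[0,0,0.08,0,0,0,0],[0,0,0.08,0,0,0,0],[0,0,0,0,0,0,0]]'
```

```text
t: 7.38
tool_pos: [0.5088, 0.0913, 0.2392]
tool_rot: [3.142, 0.0, -3.04]
force: [-0.5, -0.1, 0.7]
finger_gap: 0.001
t: 7.75
tool_pos: [0.5089, 0.0912, 0.2355]
tool_rot: [3.142, 0.001, -3.04]
force: [-0.7, -0.1, 5.3]
finger_gap: -0.001
```

```bash
python3 -m jog '[[0,0,0.06,0,0,0,0],[0,0,0,0,0,0,0]]'; python3 -m jog '[[0,0,0.04,0,0,0,0],[0,0,0,0,0,0,0]]'; python3 -m jog '[[0,0,0.03,0,0,0,0],[0,0,0,0,0,0,0]]'
```

```text
t: 8.0
tool_pos: [0.5089, 0.0912, 0.2338]
tool_rot: [3.142, 0.0, -3.04]
force: [0.1, -0.3, 1.5]
finger_gap: 0.002
t: 8.25
tool_pos: [0.5091, 0.0912, 0.2327]
tool_rot: [3.141, 0.001, -3.04]
force: [1.8, -0.2, 3.0]
finger_gap: -0.003
t: 8.5
tool_pos: [0.509, 0.0912, 0.2325]
tool_rot: [3.142, 0.001, -3.04]
force: [-0.1, -0.4, 11.2]
finger_gap: -0.001
```

```bash
python3 -m jog '[[0,0,0.05,0,0,0,0],[0,0,0,0,0,0,0]]';  python3 -m jog '[[0,0,-0.8,0,0,0,0],[0,0,-1,0,0,0,0],[0,0,-1,0,0,0,0],[0,0,-1,0,0,0,0],[0,0,0,0,0,0,0]]'; cat > z.py <<'E'
from h import *
n=__import__("sys").argv[1]
p,d=get_image(n);W=cloud(cam(n),d);cv2.imwrite("pics/z_%s.png"%n,p)
c=np.array([.4905,-.0225]);a=.101;X=np.array([np.cos(a),np.sin(a)]);Y=np.array([-X[1],X[0]])
L=np.stack([(W[...,:2]-c)@X,(W[...,:2]-c)@Y],-1)
for k in(-.111,-.037,.037,.111):
    r=[]
    for s in range(-36,37,12):
        m=(abs(L[...,0]-s/1e3)<.005)&(abs(L[...,1]-k)<.025)&(W[...,2]<.08)&(W[...,2]>.045)
        r.append(float(np.median(W[m][:,2]).round(4)) if m.sum()>20 else None)
    print(n,k,r)
E
python3 z.py wrist
```

```text
t: 8.75
tool_pos: [0.5089, 0.0913, 0.2324]
tool_rot: [-3.141, 0.002, -3.04]
force: [-3.3, -0.9, 27.1]
finger_gap: 0.002
t: 9.38
tool_pos: [0.5088, 0.0911, 0.3268]
tool_rot: [3.141, 0.002, -3.041]
force: [-1.1, -0.2, -0.3]
finger_gap: -0.004
wrist -0.111 [None, None, None, 0.0588, 0.0589, 0.059, 0.059]
wrist -0.037 [0.059, 0.0593, 0.0592, 0.0591, 0.0592, 0.0592, 0.0591]
wrist 0.037 [0.0591, 0.0593, 0.0592, 0.0592, 0.0591, 0.0592, 0.0591]
wrist 0.111 [0.0592, 0.0592, 0.0592, 0.0591, 0.0591, 0.0593, 0.0591]
```

```bash
python3 -m jog '[[0,0,-0.8,0,0,0,0],[0,0,-0.8,0,0,0,0],[0,0,0,0,0,0,0],[0,0,0,0,0,0,0]]'; python3 z.py wrist; python3 z.py top
```

```text
t: 9.93
tool_pos: [0.5085, 0.0911, 0.3645]
tool_rot: [-3.141, -0.002, -3.04]
force: [0.4, -0.4, 0.2]
finger_gap: -0.001
wrist -0.111 [0.0596, 0.0602, 0.0599, 0.06, 0.06, 0.0601, 0.0601]
wrist -0.037 [0.0598, 0.0603, 0.06, 0.06, 0.06, 0.0602, 0.0601]
wrist 0.037 [0.0597, 0.0602, 0.0601, 0.0601, 0.06, 0.0601, 0.06]
wrist 0.111 [0.06, 0.0602, 0.0601, 0.0601, 0.0601, 0.0602, 0.06]
top -0.111 [0.0592, 0.0595, 0.0598, 0.0599, 0.0603, 0.0605, 0.059]
top -0.037 [0.0595, 0.06, 0.0605, 0.0597, 0.06, 0.0605, 0.0594]
top 0.037 [0.0595, 0.0604, 0.0596, 0.0597, 0.0597, 0.0605, 0.0604]
top 0.111 [None, None, None, None, None, None, None]
```

View pics/z_wrist.png

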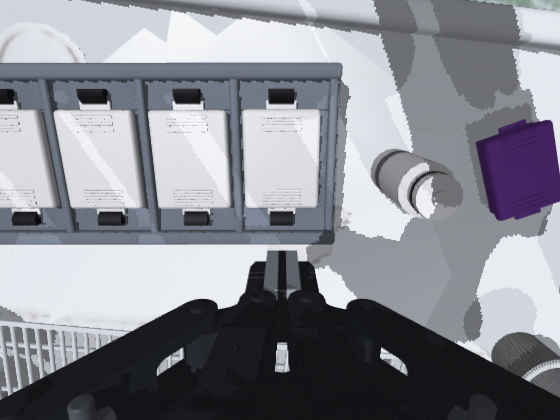

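The picture shows the pressed cover, around (281,160), lying like its neighbours. Both its tongues are under their catches at (281,97) and (281,217), and the cartridge is still standing. All four covers read level and equally high, and the arm is clear of everything, so I'm handing in.

```bash
python3 -c "
from plant import *;print(robot.finish_job())"
```

```text
the job is handed in; nothing more can be done
None
```

The loose cover was the one in the bay at the unit's +y end, next to the spare cartridge. Both its ends are now clicked in, and I handed the job in at about 10 s of the 61 s allowed.

**Finding it:** The top camera's depth showed that cover about 6 mm higher than the other three, so I pressed only that one. Pressing confirmed it: the near end went down and stayed, while the far end rose to a tilt of about 0.15 rad. I did not press the other three; I judged them seated from their heights alone.

**Pressing it:** I pressed the near strip, then the far strip. The highest force I read was 34 N, though readings came only at the end of each move.

**Last checks:**
- **Height and level:** The wrist camera put all four cover tops at 59.6–60.3 mm, with no tilt beyond about 0.5 mm end to end. The top camera agreed for the other three covers, but the arm hid the pressed one from it.
- **Robot clear:** The gripper was well above the unit, and the force reading was near zero.
- **Bystanders:** The cartridge still stood in the last picture. I did not re-measure the other things, but the arm made no contact away from that cover.
- **Not done:** I did not press the cover again to test that it is rigid.

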